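# Hang a tapered sleeve loosely between bench centres and clamp the tailstock

## Robot

A 7-joint arm with a two-finger parallel gripper is mounted at the origin on the work surface. World frame = base frame: x ahead of the robot, y to its left, z up, the work surface at z = 0. Lengths are in m, angles in rad, forces in N, time in s.
With the tool pointing down it reaches from about 0.4 to 0.875 m from the base axis. Payload 19.3 kg.
Tool frame: the origin (TCP) lies midway between the tips of the shut fingers; the grasp point (between the pads) lies 19 mm behind it; x points along the fingers, y is the direction in which the jaws open and shut, and the axes are right-handed (so a half turn about x gives the same grasp; the last joint's range is limited). The gripper opens to 85 mm and grips with 20 to 120 N. Pads are 22 mm wide; open, the fingers measure 114 mm over their backs; the gripper's body (76 mm by 85 mm) begins 54 mm behind the grasp point. The pads swing forward as they close: fully open they stand 13 mm farther back than shut.
Start: joints at [1.202, 0.521, -0.036, 1.599, 0.021, 1.021, -0.113], TCP at [0.184, -0.597, 0.231] pointing down, gripper open.
Joint ranges: [-2.91, 2.91], [-0.3, 2.13], [-1.5, 1.42], [0.17, 2.43], [-1.26, 4.41], [0.16, 1.93], [-2.52, 2.52]. Speed limits (rad/s): [1.89, 1.89, 2.39, 2.39, 3.01, 3.01, 3.01].

## Interface

Orientations are given as [roll, pitch, yaw] about the fixed x, y, z axes, in that order (R = Rz(yaw) Ry(pitch) Rx(roll)).
In Python, from workcell import telemetry, vision, workorder gives the robot as it stands. The module is installed in compiled form; this text tells all that it offers.
- The arm moves only by the tool play_rows, never from a script. Its argument "deltas" is a list of rows, each a list of 7 numbers: the shift along the world's x, y, z in mm, then the turn, a rotation vector about the world's x, y, z in degrees, then the finger opening in mm, from 0 to 85.4. In form: [[x, y, z, wx, wy, wz, jaw], ...]. A call has 1 to 8 rows; each row shifts and turns the commanded pose from where the row before left it; what a row does not reach is not made up. A row lasts 1/8 s, in which the tool goes at most 62.5 mm and 10.7 degrees, less where a joint would pass 70% of its speed; a pose out of reach is approached as far as the arm can. A call with a gripper value outside its range is refused whole. The fingers move at their own pace and stop on an object; "grip_force" is the grip in N (left out, the last holds). Time passes only in rows, so rows that do not move let the fingers close. It gives the time, the measured TCP pose, the force and the opening at its end, in the units of the state.
- telemetry.observe(): the state, without advancing time (a new reading comes with each control period).
- vision.grab_frame(name): name is "scene" or "top" or "wrist"; returns the picture (480x640x3 uint8, red, green, blue); there is no depth.
- vision.camera_info(name): a dict with "mtx" (3x3 intrinsics, pixels), "rvec" (rotation vector, rad) and "tvec" (3), from world to camera coordinates, as OpenCV has them. Camera axes: x right, y down, z forward; pixel columns grow to the right and rows downward; lengths in m; the calibration is good to about 2 mm. The wrist camera is an equidistant fisheye: a pixel r from the principal point sees the ray r / f radians off the axis. A picture is of the moment at which its call begins: read the wrist's pose just before it. camera_info takes no time and is no camera call; for the wrist camera it gives the pose at the moment of the call.
- workorder.job_done(): hands the job in, once; it reports no verdict.
The state is a dict: "clock": time; "qpos": joint angles; "qd": joint speeds; "joint_efforts": joint torques, N m; "position": TCP position; "tool_rot": TCP orientation; "force": force on the tool from outside, world axes, zero at the start; "moment": the same for the moment, N m; "grip_width": finger opening in m.
Only numpy, scipy, OpenCV 4.12 (cv2) and the standard library are available. Lean on these libraries where they do the work, as an engineer would, in place of code of your own. Each camera call takes 0.05 s, during which the arm holds its last target. There are 200 camera calls.

## Task

Set the long bronze sleeve up on the bench centres so that it can be turned by hand for brushing: free the tailstock's cam lever and draw the tailstock back, nest the sleeve wide end first over the headstock's tapered arbor, bring the tailstock's cone into its nose, and lock the lever again. Leave the sleeve loose, with about 3 mm of end play between the two tapers, and at no time force it on to either one: these tapers jam. Leave the short sleeve on its V-block and everything else on the bench where it is.

Things in the scene. Friction and masses are not known exactly. Their poses are not given: they have to be found in the camera images.
- bench_centres: Bench centres (headstock, bed, sliding tailstock). Origin on the table under the bed's middle. Machine axes: +y along the centre line to the headstock (within 0.12 rad of the world's +y), x to the far side, z up. Bed 90 mm wide, 400 long, top 35 mm up. Headstock at the +y end, 36 mm wide, 126 tall. Dial-gauge post 220 mm tall 62 mm to +x, 30 mm to +y of the arbor's root, its dial 80 mm farther to +x.
- arbor_root (a point): Tapered steel arbor fixed to the headstock. Origin: centre of its root on the headstock's face, on the centre line, 105 mm above the table; axes are the machine's. It runs 80 mm along -y, towards the tailstock; radius 19.0 mm at the root, 9.4 mm at the free tip (0.12 mm per mm). The long sleeve's mouth gets tight 16.7 mm from the root.
- cone_tip (a point): Steel cone of the tailstock. Origin: centre of its tip, on the centre line; axes are the machine's. It points to +y, at the arbor; radius 9.5 mm at the tip, 17.0 mm at its base 30 mm behind (0.25 mm per mm). In the long sleeve it gets tight with its tip 19.2 mm inside the nose.
- tailstock (a joint): Tailstock's slide along the bed, m; grows as it is drawn back; -0.02 to 0.11. At 0 the cone's tip is 87.5 mm from the arbor's root and the long sleeve would just be tight between both tapers: with the sleeve on, this value is its end play. At 0.09 or more the sleeve passes on to the arbor. Free, it slides with 3 to 5 N and stays where left; locked, it holds against about 25 N.
- tailstock_grip (a point): Centre of the tailstock's column, on the centre line, 62 mm behind the cone's tip, 105 mm above the table. The column is 36 mm wide across the bed (machine x), 42 mm along it, with plain upright sides and its top 21 mm above this point: it can be held across from above and slid.
- cam_lever (a joint): Cam lever of the tailstock, rad: 0 = free (leans 40 degrees to machine -x, towards the robot), 1.4 = locked (leans 40 degrees to +x, away). A stop at each end; it starts to grip at about 0.8 and stays where it is left. Takes up to about 12 N across at the knob.
- lever_knob (a point): Centre of the lever's black ball knob, 20 mm in diameter, on a 9 mm rod, 65 mm from the pivot. It swings in an upright plane across the bed, 42 mm to either side of the pivot.
- lever_pivot (a point): Axis of the cam lever's pin (along machine y), 49.5 mm above the table, 55 mm behind (machine -y) the tailstock's grip point, between two cheeks whose tops are 65 mm above the table.
- long_sleeve_mid (a point): Middle of the long bronze (yellow metal) sleeve; x is its axis and points to the nose. 90 mm long, 0.4 to 0.65 kg. Outside: 42 mm in diameter over the first 68 mm from the mouth, then tapering to 34 mm at the nose. It lies in a V-block, axis level, 62 mm above the table; the block (46 mm long, 38 wide, 49 tall, under the part nearer the mouth) is narrower than the sleeve, so fingers pass on both sides.
- long_sleeve_mouth (a point): Centre of the long sleeve's wide end (mouth), 45 mm from its middle. Bore radius 17.0 mm here, narrowing to 8.8 mm 68 mm in. Let go anywhere within about 10 mm of tight on the arbor, the sleeve hangs there, a little below the centre line.
- long_sleeve_nose (a point): Centre of the long sleeve's tapered end (nose), 45 mm from its middle. Its bore flares outwards over the last 22 mm, to a radius of 14.3 mm here.
- short_sleeve_mid (a point): Middle of the short bronze sleeve, to be left alone: 58 mm long, 38 mm in diameter, in its own V-block, axis 62 mm above the table.
- flat_brush: Flat brush lying on the table, 200 mm long, 42 mm wide, 20 mm thick; origin under its middle. Leave alone.
- spanner: Spanner lying on the table, 150 mm long, 38 mm wide, 8 mm thick; origin under its middle. Leave alone.
- cleaner_bottle: White bottle, 60 mm in diameter, 150 mm tall; origin at its foot. Leave alone.
- wax_tin: Round flat tin, 72 mm in diameter, 45 mm tall; origin at its foot. Leave alone.
- oak_block: Block of dark wood, 110 x 55 x 40 mm; origin under its middle. Leave alone.
- hammer: Hammer lying on the table, 240 mm long, head 80 mm wide, 26 mm thick; origin under the middle of its length. Leave alone.
- red_pencil: Red pencil lying on the table, 130 mm long, 9 mm thick; origin under its middle. Leave alone.

How it is judged:
By the outcome, as a careful person would: the job done as asked, in the order asked, and still so for the second after the job is handed in, with the robot touching nothing.
It also fails if it takes over 72 s, if anything falls off the work surface, if the arm or the gripper's body presses on something with over 40 N, if the wrist force passes 120 N, or if a joint passes its speed limit or range.

## Working session

There is one attempt and no reset: what is moved stays moved. The work goes in short steps, Python scripts to look and compute and a tool call to move; the robot and the scene stay as the last step left them, time stands still between calls to the robot, and variables do not carry over. Pictures are saved under pics/ and viewed, about 8 in all and at most 12, crops included, and the job is handed in when it is done.

Besides the shell and the picture viewer there is one more tool, called after ">>>" as name(argument=value, ...), one argument or row to a line, values as JSON. play_rows: Moves the arm, as the interface text tells. Its arguments: {"type":"object","properties":{"deltas":{"type":"array","items":{"type":"array","items":{"type":"number"}}},"grip_force":{"type":"number"}},"required":["deltas"]}

```bash
mkdir -p pics
cat > h.py <<'E'
import numpy as np, cv2
from workcell import telemetry, vision, workorder
def snap(n,f):
    im=vision.grab_frame(n); cv2.imwrite('pics/'+f,im[:,:,::-1]); return im
def cam(n):
    c=vision.camera_info(n); R=cv2.Rodrigues(np.array(c['rvec'],float))[0]
    return np.array(c['mtx'],float),R,np.array(c['tvec'],float).ravel()
def ray(n,u,v,c=None):
    K,R,t=c or cam(n); x=np.array([(u-K[0,2])/K[0,0],(v-K[1,2])/K[1,1]])
    if n=='wrist':
        r=np.hypot(*x); d=np.array([*(x/r*np.sin(r) if r>0 else x),np.cos(r)])
    else: d=np.array([*x,1.])
    return -R.T@t, R.T@d
def atz(n,u,v,z,c=None):
    o,d=ray(n,u,v,c); return o+d*(z-o[2])/d[2]
def proj(n,p,c=None):
    K,R,t=c or cam(n); q=R@np.array(p,float)+t
    if n=='wrist':
        s=np.hypot(q[0],q[1]); th=np.arctan2(s,q[2]); a=q[:2]/s*th
    else: a=q[:2]/q[2]
    return np.array([K[0,0]*a[0]+K[0,2],K[1,1]*a[1]+K[1,2]])
E
python3 - <<'E'
from h import *
for n in('scene','top','wrist'):
    snap(n,n+'0.png'); K,R,t=cam(n); print(n,K.round(1).tolist(),(-R.T@t).round(3),R[2].round(2))
print(telemetry.observe())
E
```

```text
scene [[527.4, 0.0, 317.6], [0.0, 527.4, 239.0], [0.0, 0.0, 1.0]] [1.115 0.405 1.122] [-0.41 -0.32 -0.85]
top [[574.4, 0.0, 320.8], [0.0, 574.4, 238.1], [0.0, 0.0, 1.0]] [0.442 0.04  1.309] [ 0.13 -0.01 -0.99]
wrist [[371.6, 0.0, 316.8], [0.0, 371.6, 242.0], [0.0, 0.0, 1.0]] [ 0.263 -0.573  0.373] [-0.31 -0.09 -0.95]
{'clock': 0.15, 'qpos': array([ 1.20182369,  0.52189973, -0.03630544,  1.59984308,  0.02120045,
        1.02107115, -0.11278889]), 'qd': array([-7.57399408e-04, -2.88196718e-03, -2.32828714e-04, -1.39622320e-03,
       -9.15583877e-04, -1.54345743e-05,  3.90339496e-04]), 'joint_efforts': array([ 3.00260879e-03, -9.27390862e+01,  1.98116720e+00, -3.70053756e+01,
        1.80169864e-02,  6.51722701e-03, -1.02060899e-04]), 'position': array([ 0.1838606 , -0.59710301,  0.23085625]), 'tool_rot': array([-1.49264875,  1.56995988,  1.94769588]), 'force': array([ 0.57116293,  0.56030439, -0.00214045]), 'moment': array([ 0.01550231,  0.03673869, -0.00056546]), 'grip_width': 0.08577831534517455}
```

View pics/top0.png

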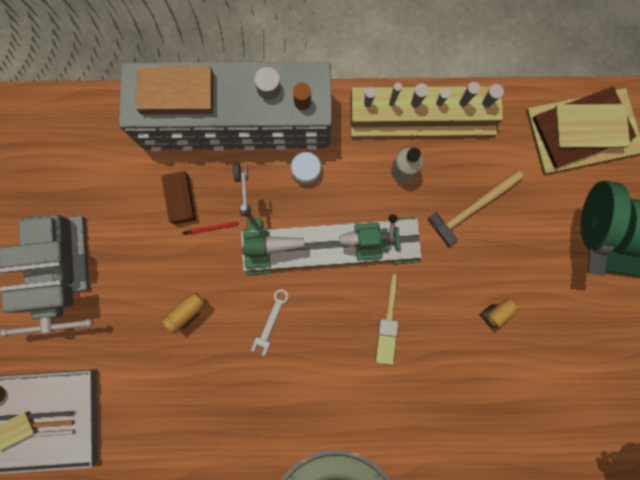

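View pics/scene0.png

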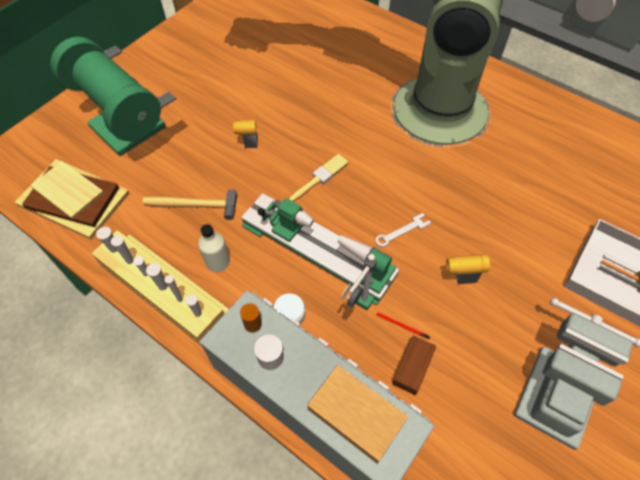

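The top view shows the bench with the headstock at (257,244), the tailstock at (372,240) and the lever knob at (393,219), which is locked. The long sleeve is at (184,313) and the short one at (502,313). I'll zoom in on the parts that matter.

Run:
```python
from h import *
im=cv2.imread('pics/top0.png')
a=cv2.resize(im[200:280,235:435],None,fx=4,fy=4,interpolation=cv2.INTER_CUBIC)
b=cv2.resize(im[285:340,155:215],None,fx=5,fy=5,interpolation=cv2.INTER_CUBIC)
o=np.zeros((600,800,3),np.uint8); o[:320]=a; o[322:597,:300]=b
s=cv2.imread('pics/scene0.png')[245:290,440:500]
o[322:322+270,320:680]=cv2.resize(s,None,fx=6,fy=6,interpolation=cv2.INTER_CUBIC)
cv2.imwrite('pics/c1.png',o)
for n,z,u,v in [('headtop',.126,257,244),('colTop',.126,370,240),('knob',.1,393,219),('long',.062,184,313)]: print(n,atz('top',u,v,z).round(4))
for n,p in (('scene',(468,265)),): print(atz(n,*p,.062).round(4))
# yellow mask centroid/axis for long sleeve
hsv=cv2.cvtColor(im,cv2.COLOR_BGR2HSV)
print(hsv[313,184],hsv[300,220])
```

```text
headtop [0.5839 0.157  0.126 ]
colTop [ 0.5894 -0.0775  0.126 ]
knob [ 0.6372 -0.1303  0.1   ]
long [0.4443 0.3198 0.062 ]
[0.4507 0.3247 0.062 ]
[ 19 158 170] [ 12 163 141]
```

View pics/c1.png

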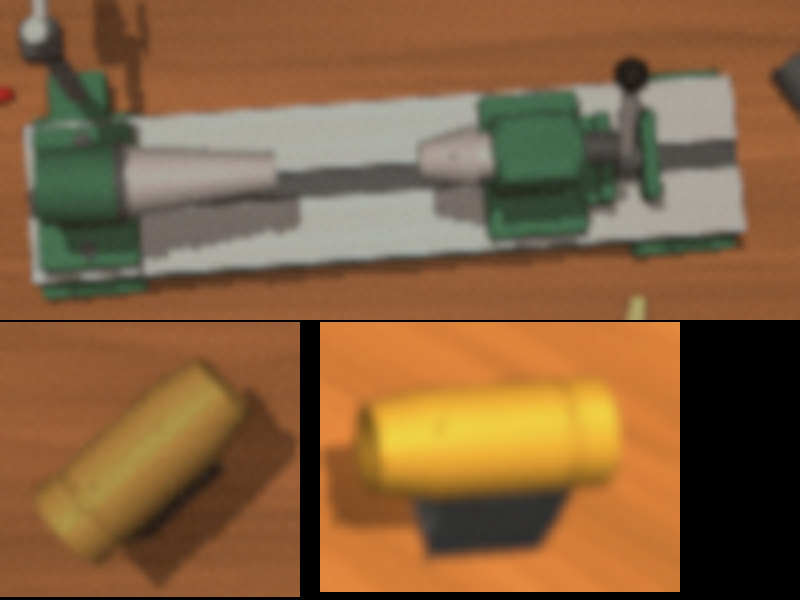

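```bash
cat >> h.py <<'E'
from scipy.spatial.transform import Rotation as Ro
def tool():
    s=telemetry.observe(); return np.array(s['position']),Ro.from_euler('xyz',s['tool_rot']).as_matrix(),s
E
python3 - <<'E'
from h import *
f=lambda x,y:(235+x/4,200+y/4)
P={k:atz('top',*f(*p),z) for k,p,z in [('root',(122,180),.105),('tip',(275,171),.105),('cone',(420,160),.105),('colface',(492,156),.105),
 ('bTL',(30,125),.035),('bTR',(730,78),.035),('bBR',(745,232),.035),('bBL',(38,283),.035),('colTop',(540,137),.126),('knob',(632,73),.099)]}
for k,p in P.items(): print(k,p.round(4))
d=(P['bTL']+P['bBL']-P['bTR']-P['bBR']); print('yaw of machine y',np.arctan2(-d[0],d[1]),'centre',(P['bTL']+P['bBL']+P['bTR']+P['bBR'])/4)
g=lambda x,y:(155+x/5,285+(y-322)/5)
m=atz('top',*g(68,530),.062);n=atz('top',*g(222,383),.062); print('mouth',m,'nose',n,'mid',(m+n)/2,'az',np.degrees(np.arctan2(*(n-m)[1::-1])),np.linalg.norm(n-m))
p,R,s=tool(); print('R',R.round(3).tolist())
K,Rc,t=cam('wrist'); print('cam in tool',R.T@(-Rc.T@t-p),'axis',(R.T@Rc[2]).round(3))
E
```

```text
root [0.5841 0.1412 0.105 ]
tip [0.5879 0.0605 0.105 ]
cone [ 0.5928 -0.0161  0.105 ]
colface [ 0.5945 -0.0542  0.105 ]
bTL [0.6239 0.1984 0.035 ]
bTR [ 0.6459 -0.1946  0.035 ]
bBR [ 0.5589 -0.1999  0.035 ]
bBL [0.5355 0.1936 0.035 ]
colTop [ 0.6015 -0.0778  0.126 ]
knob [ 0.639  -0.1305  0.099 ]
yaw of machine y 0.05764844186486271 centre [ 0.59104883 -0.00062256  0.035     ]
mouth [0.41591966 0.352135   0.062     ] nose [0.47766337 0.28722103 0.062     ] mid [0.44679152 0.31967802 0.062     ] az -46.433825952715786 0.0895885518654233
R [[-0.0, 0.294, -0.956], [0.001, -0.956, -0.294], [-1.0, -0.001, 0.0]]
cam in tool [-1.41899581e-01  7.07245327e-05 -8.22997547e-02] axis [ 0.946 -0.     0.323]
```

>>> play_rows(
  deltas=[
    [29,43,0,0,0,5.45,85],
    [29,43,0,0,0,5.45,85],
    [29,43,0,0,0,5.45,85],
    [29,43,0,0,0,5.45,85],
    [29,43,0,0,0,5.45,85],
    [29,43,0,0,0,5.45,85],
    [29,43,0,0,0,5.45,85],
  ],
)

```text
clock: 1.02
position: [0.3876, -0.2948, 0.2313]
tool_rot: [0.461, 1.571, -1.713]
force: [0.9, -0.1, -0.3]
grip_width: 0.0852
```

>>> play_rows(
  deltas=[
    [29,43,0,0,0,5.45,40],
    [29,43,0,0,0,5.45,40],
    [29,43,0,0,0,5.45,40],
    [29,43,0,0,0,5.45,40],
    [29,43,0,0,0,5.45,40],
    [29,43,0,0,0,5.45,40],
    [29,43,0,0,0,5.45,40],
    [0,0,0,0,0,0,40],
  ],
)

```text
clock: 2.02
position: [0.5909, 0.0088, 0.2308]
tool_rot: [-3.095, 1.569, 1.684]
force: [-0.9, -0.3, 0.2]
grip_width: 0.0402
```

Run:
```python
from h import *
p,R,s=tool(); C=cam('wrist'); im=snap('wrist','w1.png')
import pickle; pickle.dump(C,open('w1.pkl','wb'))
print(p,R.round(3).tolist(),s['qpos'].round(2),s['clock'],s['force'])
for n,q in dict(root=(.5841,.1412,.105),tip=(.5879,.0605,.105),cone=(.5928,-.0161,.105),knob=(.64,-.1305,.099)).items(): print(n,proj('wrist',q,C))
```

```text
[0.59091038 0.00877432 0.23077257] [[-0.0, 0.998, 0.066], [0.002, 0.066, -0.998], [-1.0, -0.0, -0.002]] [ 0.25  0.51 -0.53  1.67  0.29  1.04 -0.3 ] 2.025 [-0.86474183 -0.32706662  0.24337196]
root [320.69589894  52.07739808]
tip [318.51115518 163.17324011]
cone [318.21131598 262.53530682]
knob [360.22036153 375.47898388]
```

View pics/w1.png

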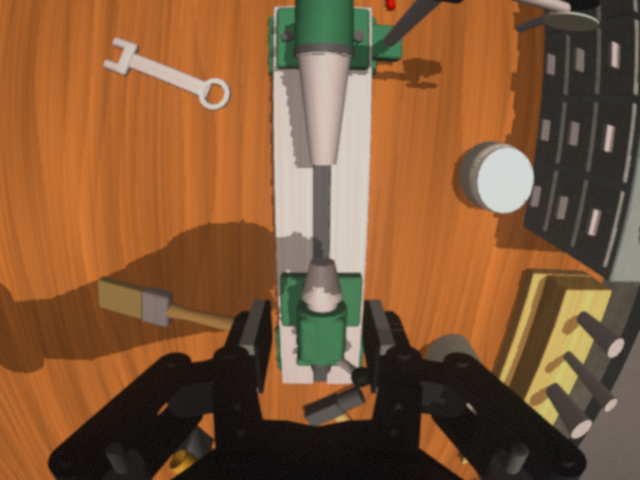

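The wrist view shows the arbor from its root at (325,50) to its tip at (322,164). The cone tip is at (322,260), and the black knob is at about (361,377), so the lever is locked.

Run:
```python
from h import *
import pickle; C=pickle.load(open('w1.pkl','rb'))
im=cv2.imread('pics/w1.png')
L={}
for n,u,v,z in [('root',325,50,.105),('tip',322,164,.105),('cone',322,260,.105),('knob',361,377,.099),('bedL',276,130,.035),('bedR',371,130,.035),('bedL2',275,240,.035),('bedR2',367,240,.035),('colTL',301,304,.126),('colTR',345,304,.126)]:
    L[n]=atz('wrist',u,v,z,C); print(n,L[n].round(4))
print(np.linalg.norm(L['root']-L['tip']),np.linalg.norm(L['root']-L['cone']),np.linalg.norm(L['tip']-L['cone']))
# column profile along the arbor axis
g=cv2.cvtColor(im,cv2.COLOR_BGR2GRAY).astype(int)
print('arbor edges'); 
for v in (70,110,150,280): print(v,g[v,285:360:1].tolist())
print('col322',g[30:60,323].tolist(),g[155:172,322].tolist(),g[250:272,322].tolist())
```

```text
root [0.587 0.143 0.105]
tip [0.5904 0.0601 0.105 ]
cone [ 0.5956 -0.0138  0.105 ]
knob [ 0.641  -0.1324  0.099 ]
bedL [0.5486 0.0806 0.035 ]
bedR [0.6339 0.0866 0.035 ]
bedL2 [ 0.5519 -0.0236  0.035 ]
bedR2 [ 0.6403 -0.0178  0.035 ]
colTL [ 0.5815 -0.0421  0.126 ]
colTR [ 0.6145 -0.04    0.126 ]
0.08296869340722145 0.15699466830982467 0.07404133660454551
arbor edges
70 [120, 119, 119, 120, 119, 119, 119, 119, 122, 121, 122, 120, 117, 112, 98, 96, 107, 117, 127, 133, 140, 147, 152, 155, 161, 167, 172, 173, 177, 181, 184, 188, 191, 193, 196, 197, 195, 200, 199, 200, 200, 201, 198, 197, 197, 196, 194, 194, 193, 189, 187, 185, 181, 178, 172, 169, 167, 160, 156, 149, 142, 130, 119, 111, 103, 102, 103, 102, 101, 103, 102, 101, 99, 99, 95]
110 [202, 202, 195, 176, 144, 128, 127, 129, 128, 130, 131, 129, 130, 130, 128, 127, 128, 125, 115, 106, 109, 121, 132, 141, 146, 155, 161, 164, 167, 173, 178, 184, 188, 191, 195, 197, 198, 199, 197, 199, 198, 198, 198, 195, 194, 193, 192, 188, 185, 181, 178, 173, 167, 163, 154, 147, 137, 137, 160, 189, 202, 202, 202, 200, 203, 202, 204, 204, 204, 204, 2
[... 386 characters left out ...]
4, 203, 202, 205]
280 [68, 76, 89, 101, 102, 101, 102, 98, 96, 95, 93, 83, 75, 68, 68, 67, 68, 66, 68, 71, 77, 86, 91, 96, 103, 106, 107, 113, 114, 114, 115, 118, 125, 127, 129, 128, 129, 127, 124, 123, 124, 122, 117, 116, 111, 112, 106, 104, 99, 96, 89, 85, 81, 83, 93, 101, 103, 104, 102, 103, 104, 104, 102, 102, 105, 103, 104, 104, 106, 105, 106, 106, 106, 104, 102]
col322 [106, 106, 105, 104, 103, 104, 104, 106, 107, 104, 105, 105, 102, 100, 99, 98, 100, 98, 98, 99, 108, 131, 156, 151, 160, 181, 195, 199, 199, 199] [195, 194, 195, 193, 194, 194, 192, 194, 190, 178, 143, 111, 100, 98, 98, 98, 98] [77, 74, 73, 75, 78, 77, 75, 73, 72, 70, 70, 70, 69, 70, 77, 85, 105, 124, 127, 128, 129, 128]
```

Run:
```python
from h import *
import pickle; C=pickle.load(open('w1.pkl','rb'))
for n,u,v,z in [('root',325,51,.124),('rootb',325,55,.124),('tip',323,165,.1144),('cone',322,265,.1145),('a70',(299.5+348)/2,70,.105),('a150',(309+336.5)/2,150,.105),('c280',(305+337.5)/2,280,.105),('axtest',324.5,70,.115)]:
    print(n,atz('wrist',u,v,z,C).round(4))
```

```text
root [0.5869 0.1386 0.124 ]
rootb [0.5871 0.1358 0.124 ]
tip [0.591  0.0605 0.1144]
cone [ 0.5955 -0.0141  0.1145]
a70 [0.5871 0.1281 0.105 ]
a150 [0.5903 0.0703 0.105 ]
c280 [ 0.5962 -0.0308  0.105 ]
axtest [0.5875 0.1268 0.115 ]
```

>>> play_rows(
  deltas=[
    [17,-46,-10,0,0,-0.5,40],
    [17,-46,-15,0,0,0,40],
    [17,-46,-25,0,0,0,40],
    [0,0,-30,0,0,0,40],
    [0,0,-30,0,0,0,40],
    [0,0,-16,0,0,0,40],
    [0,0,-14,0,0,0,40],
    [0,0,0,0,0,0,40],
  ],
)

```text
clock: 3.08
position: [0.6406, -0.1334, 0.0909]
tool_rot: [-1.571, 1.57, -3.091]
force: [-0.0, -0.6, 0.7]
grip_width: 0.0397
```

Run:
```python
from h import *
p,R,s=tool(); C=cam('wrist'); im=snap('wrist','w2.png')
cv2.imwrite('pics/w2c.png',cv2.resize(im[220:460,180:460,::-1],None,fx=2.5,fy=2.5))
print(p,R.round(3).tolist(),s['force'])
```

```text
[ 0.64064479 -0.13342527  0.09090458] [[-0.001, 0.999, 0.051], [-0.0, 0.051, -0.999], [-1.0, -0.001, 0.0]] [-0.03001058 -0.58270802  0.68647812]
```

View pics/w2c.png

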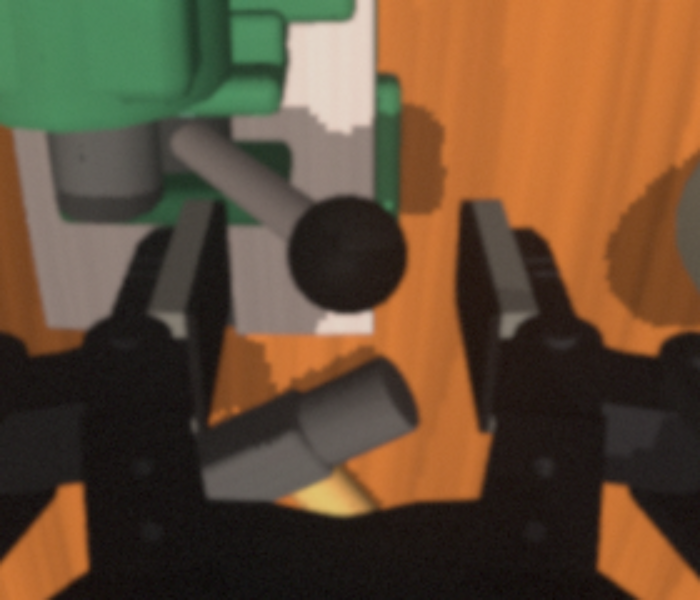

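The knob is between the pads. Next I swing it to free.

>>> play_rows(
  deltas=[
    [-8,2,3,0,0,0.3,40],
    [-12,-0.7,4,0,0,0,40],
    [-12,-0.7,4,0,0,0,40],
    [-12,-0.7,3,0,0,0,40],
    [-12,-0.7,0,0,0,0,40],
    [-12,-0.7,-2,0,0,0,40],
    [-11,-0.6,-3,0,0,0,40],
    [-8,-0.4,-3,0,0,0,40],
  ],
)

```text
clock: 4.12
position: [0.5531, -0.1359, 0.0968]
tool_rot: [-1.8, 1.57, 2.968]
force: [3.0, 0.8, -2.8]
grip_width: 0.0401
```

>>> play_rows(
  deltas=[
    [-4,-0.2,-1,0,0,0,40],
    [0,0,0,0,0,0,40],
  ],
)

```text
clock: 4.38
position: [0.5511, -0.1359, 0.0964]
tool_rot: [1.634, 1.568, 0.12]
force: [10.2, -0.4, -4.8]
grip_width: 0.0402
```

>>> play_rows(
  deltas=[
    [-2,0,0,0,0,0,40],
    [-2,0,0,0,0,0,40],
    [0,0,0,0,0,0,40],
  ],
)

```text
clock: 4.75
position: [0.5501, -0.1356, 0.0967]
tool_rot: [1.639, 1.562, 0.125]
force: [29.4, -1.0, -20.4]
grip_width: 0.0404
```

>>> play_rows(
  deltas=[
    [8,0,0,0,0,0,40],
    [0,0,30,0,0,0,40],
    [0,0,38,0,0,0,60],
    [20,30,0,0,0,0,75],
    [22,30,0,0,0,0,75],
    [0,0,-35,0,0,0,75],
    [0,0,-30,0,0,0,75],
    [0,0,-15,0,0,0,75],
  ],
)

```text
clock: 5.75
position: [0.595, -0.0759, 0.0826]
tool_rot: [-1.682, 1.568, 3.087]
force: [-0.4, -0.2, -0.8]
grip_width: 0.0752
```

Run:
```python
from h import *
p,R,s=tool(); C=cam('wrist'); im=snap('wrist','w3.png')
print(p,R.round(3).tolist(),s['force'],s['qpos'].round(2))
cv2.imwrite('pics/w3c.png',im[0:480,100:540,::-1])
```

```text
[ 0.59502226 -0.0759054   0.08262175] [[-0.003, 0.998, 0.056], [0.0, 0.056, -0.998], [-1.0, -0.003, -0.0]] [-0.37970368 -0.15094115 -0.8229578 ] [ 0.33  0.7  -0.44  1.76  0.41  0.77 -0.26]
```

View pics/w3c.png

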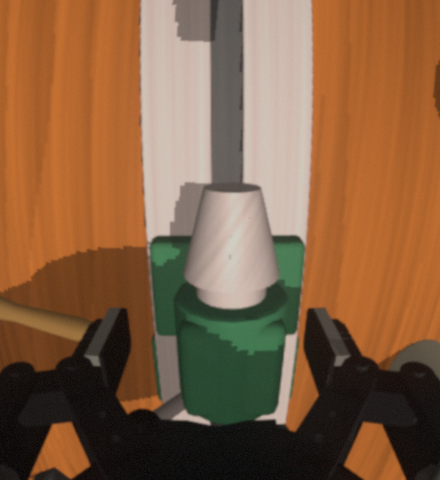

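The knob now leans towards the robot, so the tailstock is free. The column sits about 3 mm to +x of the jaw centre. I'll shift by that much and grip.

>>> play_rows(
  deltas=[
    [3,0,0,0,0,0,60],
    [0,0,0,0,0,0,45],
    [0,0,0,0,0,0,30],
    [0,0,0,0,0,0,30],
  ],
  grip_force=30,
)

```text
clock: 6.3
position: [0.6004, -0.076, 0.0856]
tool_rot: [1.481, 1.567, -0.034]
force: [6.9, -0.7, 3.3]
grip_width: 0.0359
```

>>> play_rows(
  deltas=[
    [2,0,0,0,0,0,30],
    [0.4,-7,0,0,0,0,30],
    [0.4,-7,0,0,0,0,30],
    [0.4,-7,0,0,0,0,30],
    [0.4,-7,0,0,0,0,30],
    [0,0,0,0,0,0,30],
  ],
)

```text
clock: 7.05
position: [0.6021, -0.1051, 0.0855]
tool_rot: [-0.257, 1.569, -1.772]
force: [-9.9, -3.6, 15.3]
grip_width: 0.0355
```

>>> play_rows(
  deltas=[
    [0,0,0,0,0,0,70],
    [0,0,0,0,0,0,80],
    [0,0,40,0,0,0,80],
    [0,0,55,0,0,0,80],
    [-15,42,25,0,0,4,80],
    [-15,42,0,0,0,4,80],
    [-15,42,0,0,0,4,80],
  ],
)

```text
clock: 7.92
position: [0.5571, 0.0233, 0.2048]
tool_rot: [1.229, 1.57, -0.074]
force: [0.4, 1.1, -0.5]
grip_width: 0.08
```

>>> play_rows(
  deltas=[
    [-15,42,0,0,0,4,80],
    [-15,42,0,0,0,4,80],
    [-16,43,0,0,0,4,80],
    [-16,43,0,0,0,4,80],
    [-16,43,0,0,0,4,80],
    [-16,43,0,0,0,4,80],
    [-16,43,0,0,0,4,80],
    [0,0,-10,0,0,0,80],
  ],
)

```text
clock: 8.93
position: [0.4459, 0.3246, 0.1948]
tool_rot: [2.207, 1.568, 1.397]
force: [1.1, -0.2, 0.1]
grip_width: 0.0804
```

Run:
```python
from h import *
import pickle
p,R,s=tool(); C=cam('wrist'); im=snap('wrist','w4.png'); pickle.dump(C,open('w4.pkl','wb'))
print(p,R.round(3).tolist(),s['force'],s['qpos'].round(2))
hsv=cv2.cvtColor(im,cv2.COLOR_RGB2HSV)
m=((hsv[...,0]>17)&(hsv[...,0]<30)&(hsv[...,1]>120)).astype(np.uint8)
n,l,st,ce=cv2.connectedComponentsWithStats(m); i=1+np.argmax(st[1:,4]); print(st[i],ce[i])
c=max(cv2.findContours((l==i).astype(np.uint8),0,1)[0],key=cv2.contourArea); print(cv2.minAreaRect(c))
```

```text
[0.4459018  0.32463635 0.19484373] [[0.0, 0.725, 0.689], [0.002, 0.689, -0.725], [-1.0, 0.002, -0.001]] [ 1.13306244 -0.22867853  0.10284444] [-0.2   0.54 -0.74  1.81  0.44  0.96 -0.37]
[ 291  175   54  122 4115] [316.99538275 234.41676792]
((317.5, 235.5), (121.0, 53.0), 90.0)
```

View pics/w4.png

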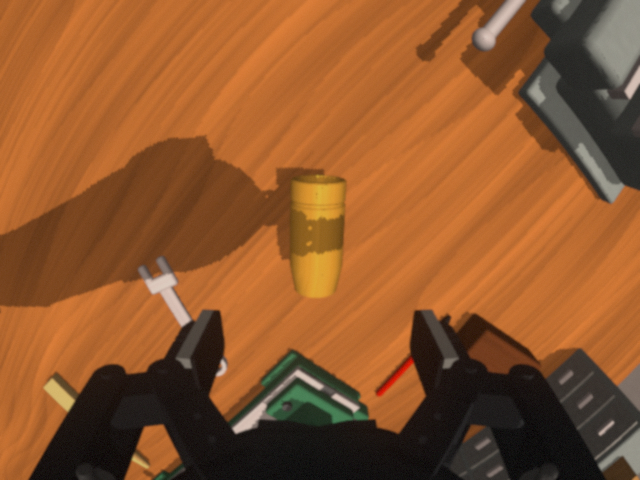

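Run:
```python
from h import *
import pickle
C=pickle.load(open('w4.pkl','rb')); im=cv2.imread('pics/w4.png')
hsv=cv2.cvtColor(im,cv2.COLOR_BGR2HSV)
m=((hsv[...,0]>17)&(hsv[...,0]<30)&(hsv[...,1]>120))
for v in (178,195,215,240,260,280,290,295):
    c=np.where(m[v,280:360])[0]+280; print(v,c.min(),c.max(),atz('wrist',(c.min()+c.max())/2,v,.062,C).round(4))
print('mouth top',atz('wrist',318.5,175.5,.083,C),atz('wrist',318.5,187,.083,C),'nose top',atz('wrist',317.5,296.5,.079,C),atz('wrist',317.5,296.5,.062,C))
```

```text
178 299 335 [0.4178 0.3536 0.062 ]
195 293 340 [0.4265 0.3439 0.062 ]
215 292 341 [0.4372 0.3326 0.062 ]
240 295 336 [0.4505 0.3175 0.062 ]
260 292 338 [0.4618 0.3051 0.062 ]
280 297 336 [0.4747 0.2932 0.062 ]
290 300 334 [0.4812 0.2869 0.062 ]
295 308 324 [0.4838 0.283  0.062 ]
mouth top [0.41505349 0.35790847 0.083     ] [0.42061913 0.35206329 0.083     ] nose top [0.47959106 0.28910406 0.079     ] [0.48565486 0.28283174 0.062     ]
```

The mouth is at (319,181) and the nose at (317,296), with the axis aligned to the tool. I descend and grip at the middle.

>>> play_rows(
  deltas=[
    [3,-4,-45,0,0,0,80],
    [0,0,-45,0,0,0,80],
    [0,0,-40,0,0,0,80],
    [0,0,-24,0,0,0,80],
    [0,0,0,0,0,0,60],
    [0,0,0,0,0,0,40],
    [0,0,0,0,0,0,35],
    [0,0,0,0,0,0,35],
  ],
  grip_force=50,
)

```text
clock: 9.98
position: [0.4523, 0.3179, 0.042]
tool_rot: [1.495, 1.567, 0.678]
force: [5.8, 4.5, -0.6]
grip_width: 0.041
```

Run:
```python
from h import *
p,R,s=tool(); print(p,R.round(3).tolist(),s['force'],s['grip_width'])
```

```text
[0.45228184 0.31788488 0.04200933] [[0.003, 0.729, 0.684], [0.003, 0.684, -0.729], [-1.0, 0.004, 0.0]] [ 5.83228622  4.51319251 -0.58892689] 0.0410042970414533
```

>>> play_rows(
  deltas=[
    [0,0,15,0,0,0,35],
    [0,0,35,0,0,0,35],
    [0,0,50,0,0,0,35],
    [0,0,50,0,0,0,35],
    [16,-35,5,0,0,-4,35],
    [16,-35,0,0,0,-4.5,35],
    [16,-35,0,0,0,-4.5,35],
    [16,-35,0,0,0,-4.5,35],
  ],
)

```text
clock: 10.98
position: [0.5146, 0.1755, 0.1965]
tool_rot: [0.75, 1.57, -0.375]
force: [1.3, 0.6, -5.4]
grip_width: 0.0415
```

>>> play_rows(
  deltas=[
    [16,-35,0,0,0,-4.5,35],
    [16,-35,0,0,0,-4.5,35],
    [16,-35,0,0,0,-4.5,35],
    [16,-35,0,0,0,-4.5,35],
    [15,-34,0,0,0,-4.5,35],
    [0,0,-20,0,0,0,35],
    [0,0,0,0,0,0,35],
  ],
)

```text
clock: 11.85
position: [0.5928, 0.0025, 0.1747]
tool_rot: [-1.749, 1.569, 3.019]
force: [0.1, 0.5, -4.7]
grip_width: 0.0411
```

Run:
```python
from h import *
import pickle
p,R,s=tool(); C=cam('wrist'); im=snap('wrist','w5.png'); pickle.dump(C,open('w5.pkl','wb'))
print(p,R.round(4).tolist(),s['force'],s['moment'],s['grip_width'],s['qpos'].round(2))
```

```text
[0.5928219  0.00253274 0.17474296] [[-0.0023, 0.9985, 0.0552], [0.0003, 0.0552, -0.9985], [-1.0, -0.0022, -0.0004]] [ 0.11171334  0.53620316 -4.72007703] [ 0.05323925 -0.02340859 -0.05165463] 0.04114050672055895 [ 0.25  0.58 -0.52  1.72  0.34  0.93 -0.34]
```

View pics/w5.png

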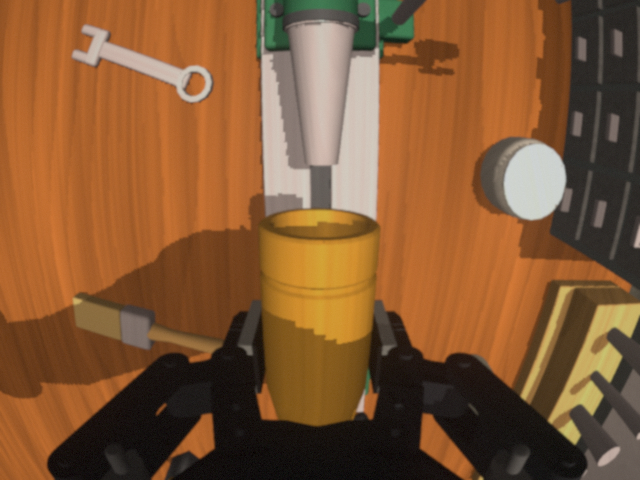

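Run:
```python
from h import *
import pickle
C=pickle.load(open('w5.pkl','rb')); im=cv2.imread('pics/w5.png')
z=.1947
for v in (222,228,234):
    a=atz('wrist',260,v,z,C);b=atz('wrist',379,v,z,C); print(v,((a+b)/2).round(4),np.linalg.norm(a-b).round(4))
print('low rim',atz('wrist',319.5,207,z-.021,C).round(4))
g=cv2.cvtColor(im,cv2.COLOR_BGR2GRAY).astype(int); hsv=cv2.cvtColor(im,cv2.COLOR_BGR2HSV)
print(g[200:262,319].tolist())
m=((hsv[...,0]>14)&(hsv[...,0]<32)&(hsv[...,1]>140))
for v in (255,270,285,300,400):
    c=[u for u in range(245,395) if hsv[v,u,0]>15 and hsv[v,u,0]<32 and hsv[v,u,1]>140]; a=atz('wrist',(min(c)+max(c))/2,v,z,C); print(v,min(c),max(c),a.round(4))
print('arbor tip',g[158:172,321].tolist())
for v in (60,100,150):
    r=g[v,275:370]; e=np.diff(r); print(v,[(i+275,int(x)) for i,x in enumerate(e) if abs(x)>14])
```

```text
222 [0.5902 0.051  0.1947] 0.0409
228 [0.5904 0.0489 0.1947] 0.0411
234 [0.5905 0.0467 0.1947] 0.0413
low rim [0.5903 0.0512 0.1737]
[99, 97, 97, 96, 97, 96, 95, 92, 94, 117, 145, 162, 169, 171, 169, 168, 169, 170, 169, 168, 162, 145, 123, 114, 114, 110, 112, 111, 110, 110, 113, 110, 111, 112, 110, 107, 101, 88, 80, 96, 124, 141, 147, 150, 156, 160, 163, 164, 164, 164, 162, 165, 164, 163, 163, 165, 163, 164, 163, 165, 162, 163]
255 259 377 [0.5904 0.0389 0.1947]
270 261 376 [0.5909 0.0332 0.1947]
285 260 375 [0.5909 0.0273 0.1947]
300 261 374 [0.5912 0.0211 0.1947]
400 273 387 [ 0.5995 -0.0287  0.1947]
arbor tip [190, 191, 189, 189, 189, 189, 178, 150, 116, 100, 97, 94, 96, 94]
60 [(349, 18), (350, 29), (351, 19)]
100 [(278, -23), (279, -28), (344, 17), (345, 27), (346, 22)]
150 [(285, -25), (286, -21), (338, 19), (339, 30), (340, 20)]
```

>>> play_rows(
  deltas=[
    [2,4,0,0,0,0,35],
    [0,0,-20,0,0,0,35],
    [0,0,-20,0,0,0,35],
    [0,0,-20,0,0,0,35],
    [0,0,-15,0,0,0,35],
    [0,0,-15,0,0,0,35],
    [0,0,0,0,0,0,35],
    [0,0,0,0,0,0,35],
  ],
)

```text
clock: 12.9
position: [0.5959, 0.0071, 0.0857]
tool_rot: [1.663, 1.57, 0.148]
force: [0.5, 1.0, -5.9]
grip_width: 0.0411
```

Run:
```python
from h import *
import pickle
p,R,s=tool(); C=cam('wrist'); im=snap('wrist','w6.png'); pickle.dump(C,open('w6.pkl','wb'))
print(p,R.round(4).tolist(),s['force'],s['moment'],s['grip_width'])
sc=vision.grab_frame('scene')
a=cv2.resize(im[0:300,200:440,::-1],None,fx=2,fy=2); b=cv2.resize(sc[175:305,240:400,::-1],(400,325),interpolation=cv2.INTER_CUBIC)
o=np.zeros((600,800,3),np.uint8); o[:,:480]=a; o[:260,480:]=cv2.resize(b,(320,260)); cv2.imwrite('pics/w6c.png',o)
```

```text
[0.59587832 0.00707486 0.08569869] [[0.0006, 0.9984, 0.0561], [0.0001, 0.0561, -0.9984], [-1.0, 0.0006, -0.0001]] [ 0.53572727  1.00119925 -5.86529873] [-0.01717491  0.01351946  0.08437776] 0.04113703351444768
```

View pics/w6c.png

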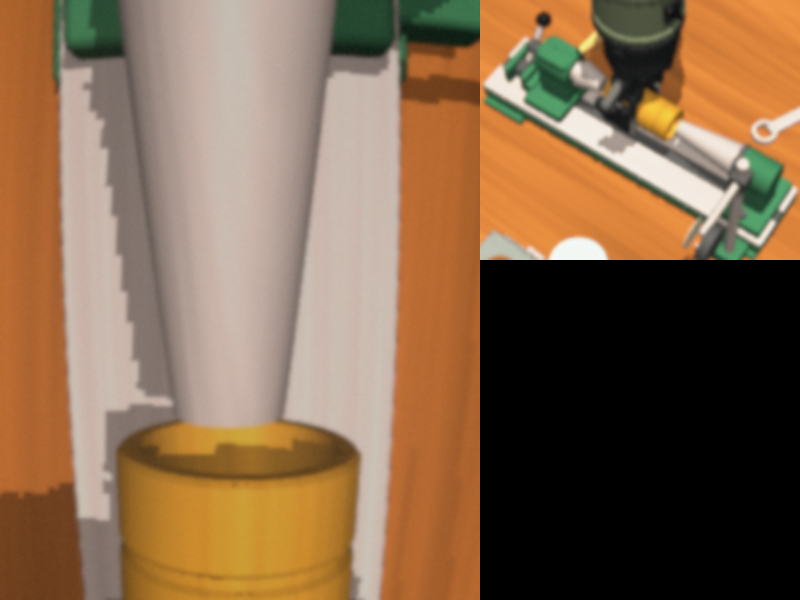

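Run:
```python
from h import *
import pickle
C=pickle.load(open('w6.pkl','rb')); im=cv2.imread('pics/w6.png')
hsv=cv2.cvtColor(im,cv2.COLOR_BGR2HSV); g=cv2.GaussianBlur(cv2.cvtColor(im,cv2.COLOR_BGR2GRAY),(3,3),0).astype(int)
def edge(v,u0,w=7,ch=None):
    a=(g if ch is None else ch)[v,u0-w:u0+w+1]; d=np.abs(np.diff(a)).astype(float); d[d<d.max()*.4]=0
    return u0-w+.5+(d*np.arange(len(d))).sum()/d.sum()
S=hsv[...,1].astype(int)
A=[];B=[]
for v in range(40,206,10):
    f=v/210; l=edge(v,int(261+28*f)); r=edge(v,int(367-26*f)); A.append(atz('wrist',(l+r)/2,v,.105,C)[:2]); 
    if v%40==0: print(v,round(l,1),round(r,1))
for v in range(240,266,3):
    l=edge(v,260,6,S); r=edge(v,378,6,S); B.append(atz('wrist',(l+r)/2,v,.1057,C)[:2]); 
    if v%2==0: print(v,round(l,1),round(r,1))
for v in range(276,296,4):
    l=edge(v,262,6,S); r=edge(v,375,6,S);B.append(atz('wrist',(l+r)/2,v,.1057,C)[:2]);print(v,round(l,1),round(r,1))
A=np.array(A);B=np.array(B)
for n,q in(('arbor',A),('sleeve',B)):
    k=np.polyfit(q[:,1],q[:,0],1); print(n,k[0],np.polyval(k,.05),np.abs(np.polyval(k,q[:,1])-q[:,0]).max())
print('tip',atz('wrist',315,213.5,.1144,C),'mouth up rim',atz('wrist',319,240,.1267,C),'low',atz('wrist',319,225,.1057,C))
```

```text
40 265.8 363.4
80 271.3 358.4
120 277.2 353.4
160 283.1 348.1
200 285.1 342.9
240 258.4 378.4
246 258.6 377.7
252 259.0 377.3
258 259.3 377.3
264 259.5 376.5
276 260.4 374.9
280 260.4 375.0
284 260.6 374.9
288 260.6 375.3
292 260.6 374.5
arbor -0.061996522154325044 0.5922564140648956 0.0005583530264690051
sleeve -0.04418936425438897 0.5931212255189067 9.448203284689871e-05
tip [0.59139357 0.06068877 0.1144    ] mouth up rim [0.59283721 0.05610135 0.1267    ] low [0.59306851 0.05447629 0.1057    ]
```

>>> play_rows(
  deltas=[
    [-0.5,0,-0.5,0,0,0.4,35],
    [-0.4,7,0,0,0,0,35],
    [-0.4,7,0,0,0,0,35],
    [-0.4,7,0,0,0,0,35],
    [-0.4,7,0,0,0,0,35],
    [-0.4,7,0,0,0,0,35],
    [-0.4,7,0,0,0,0,35],
    [0,0,0,0,0,0,35],
  ],
)

```text
clock: 14.0
position: [0.5926, 0.0497, 0.0848]
tool_rot: [-3.101, 1.571, 1.676]
force: [0.3, 1.0, -4.4]
grip_width: 0.0414
```

Run:
```python
from h import *
import pickle
p,R,s=tool(); C=cam('wrist'); im=snap('wrist','w7.png'); pickle.dump(C,open('w7.pkl','wb'))
print(p,R.round(4).tolist(),s['force'],s['moment'],s['grip_width'])
sc=vision.grab_frame('scene')
a=cv2.resize(im[0:300,200:440,::-1],None,fx=2,fy=2); b=sc[200:290,310:400,::-1]
o=np.zeros((600,800,3),np.uint8); o[:,:480]=a; o[:320,480:]=cv2.resize(b,(320,320),interpolation=cv2.INTER_CUBIC); cv2.imwrite('pics/w7c.png',o)
```

```text
[0.59259801 0.0497302  0.08480553] [[-0.0, 0.9979, 0.064], [0.0002, 0.064, -0.9979], [-1.0, -0.0, -0.0002]] [ 0.27622268  0.98156889 -4.38532563] [-0.03587806 -0.0088768  -0.01795213] 0.04138508080147908
```

View pics/w7c.png

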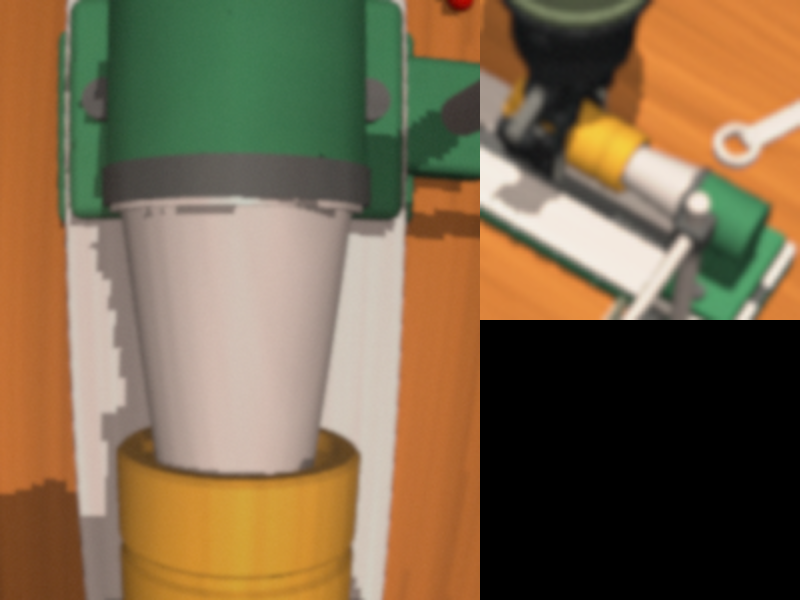

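Run:
```python
from h import *
import pickle
C=pickle.load(open('w7.pkl','rb'))
for n,u,v,z in [('root',318,99,.124),('root',318,103,.124),('mouth up',319,240,.1258),('mouth low? ',319,225,.1048)]: print(n,atz('wrist',u,v,z,C).round(4))
```

```text
root [0.5864 0.1382 0.124 ]
root [0.5865 0.1371 0.124 ]
mouth up [0.5892 0.0987 0.1258]
mouth low?  [0.5894 0.0971 0.1048]
```

>>> play_rows(
  deltas=[
    [-0.5,4,0,0,0,-0.2,35],
    [-0.25,4,0,0,0,0,35],
    [-0.2,3,0,0,0,0,35],
    [-0.2,3,0,0,0,0,35],
    [0,0,0,0,0,0,35],
    [0,0,0,0,0,0,35],
  ],
)

```text
clock: 14.85
position: [0.5915, 0.0629, 0.0848]
tool_rot: [-0.482, 1.571, -1.993]
force: [-0.5, 0.1, -4.8]
grip_width: 0.0412
```

Run:
```python
from h import *
p,R,s=tool();print(p,R.round(4).tolist(),s['force'],s['moment'])
```

```text
[0.59152326 0.06285527 0.08476223] [[-0.0, 0.9982, 0.0595], [-0.0001, 0.0595, -0.9982], [-1.0, -0.0, 0.0001]] [-0.53209114  0.08829907 -4.78221647] [-0.00471526 -0.00629148 -0.06891389]
```

>>> play_rows(
  deltas=[
    [-0.1,1.5,0,0,0,0,35],
    [-0.1,1.5,0,0,0,0,35],
    [0,0,0,0,0,0,35],
  ],
)

```text
clock: 15.22
position: [0.5913, 0.0662, 0.0848]
tool_rot: [-2.822, 1.571, 1.95]
force: [0.2, -1.1, -4.9]
grip_width: 0.0412
```

>>> play_rows(
  deltas=[
    [-0.06,1,0,0,0,0,35],
    [0,0,0,0,0,0,35],
  ],
)

```text
clock: 15.48
position: [0.5912, 0.0671, 0.0848]
tool_rot: [-2.167, 1.571, 2.605]
force: [-0.7, -0.0, -4.9]
grip_width: 0.0413
```

>>> play_rows(
  deltas=[
    [-0.06,1,0,0,0,0,35],
    [0,0,0,0,0,0,35],
  ],
)

```text
clock: 15.72
position: [0.5912, 0.0681, 0.0848]
tool_rot: [3.129, 1.571, 1.618]
force: [-0.2, -0.8, -4.7]
grip_width: 0.0411
```

Run:
```python
from h import *
import pickle
p,R,s=tool(); C=cam('wrist'); im=snap('wrist','w8.png'); pickle.dump(C,open('w8.pkl','wb'))
o=np.zeros((600,800,3),np.uint8); o[:,:600]=cv2.resize(im[100:300,220:420,::-1],(600,600),interpolation=cv2.INTER_CUBIC); 
o[:200,600:]=cv2.resize(vision.grab_frame('scene')[205:275,325:395,::-1],(200,200)); cv2.imwrite('pics/w8c.png',o)
```

```text
(no output)
```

View pics/w8c.png

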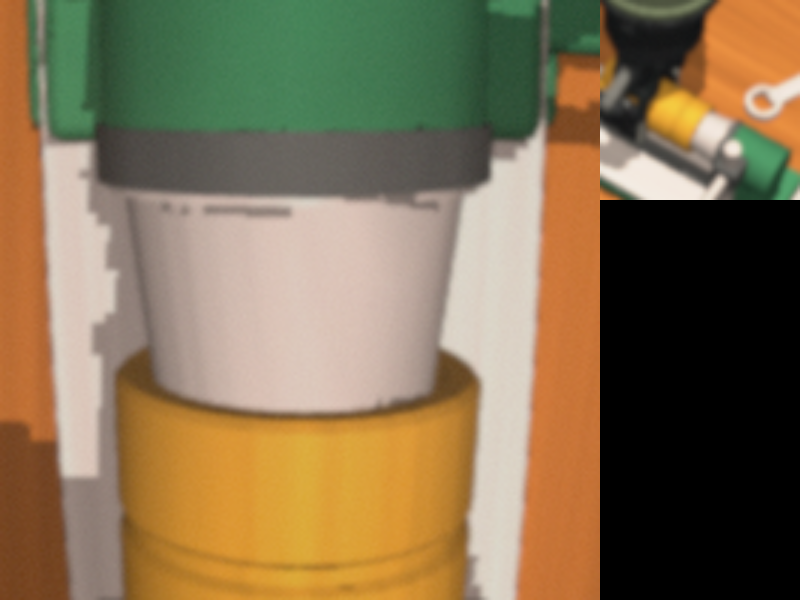

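>>> play_rows(
  deltas=[
    [0,0,0,0,0,0,46],
    [0,0,0,0,0,0,55],
    [0,0,0,0,0,0,70],
    [0,0,0,0,0,0,80],
    [0,0,20,0,0,0,80],
    [0,0,40,0,0,0,80],
    [0,0,30,0,0,0,80],
  ],
)

```text
clock: 16.7
position: [0.5915, 0.0682, 0.1777]
tool_rot: [1.76, 1.569, 0.249]
force: [0.3, -0.2, -0.0]
grip_width: 0.0799
```

Run:
```python
from h import *
import pickle
p,R,s=tool(); C=cam('wrist'); im=snap('wrist','w9.png'); pickle.dump(C,open('w9.pkl','wb')); sc=snap('scene','s9.png'); tp=snap('top','t9.png')
print(p,s['force'],s['clock'])
h=cv2.cvtColor(sc,cv2.COLOR_RGB2HSV)
for n,I in (('scene',sc),('top',tp),('wrist',im)):
    h=cv2.cvtColor(I,cv2.COLOR_RGB2HSV); m=((h[...,0]>17)&(h[...,0]<30)&(h[...,1]>150)).astype(np.uint8)
    N,l,st,ce=cv2.connectedComponentsWithStats(m)
    for i in range(1,N):
        if st[i,4]>60: print(n,st[i],ce[i].round(1),cv2.minAreaRect(np.argwhere(l==i)[:,::-1].astype(np.float32)))
ax=lambda d:np.array([.5922-.0575*(.05-0)*0,0,0])
for y in (.12,.03): print(y,proj('scene',(.5932-.0575*(y-.05),y,.105)),proj('top',(.5932-.0575*(y-.05),y,.105)),proj('wrist',(.5932-.0575*(y-.05),y,.105),C))
```

```text
[0.5915034  0.06823841 0.17768826] [ 0.26401465 -0.1825465  -0.01492298] 16.7
scene [233 120  23  15 275] [244.7 126.9] ((244.1516571044922, 127.16804504394531), (13.39928913116455, 22.181255340576172), 84.80557250976562)
scene [325 229  38  28 502] [344.7 241.6] ((342.4307861328125, 239.74618530273438), (37.95462417602539, 16.99275779724121), 29.744882583618164)
top [489 303  26  21 228] [502.5 313.4] ((502.2707824707031, 313.8563537597656), (9.514164924621582, 29.285789489746094), 48.012786865234375)
wrist [ 285  186   64   98 3776] [317.7 232.3] ((316.5, 234.5), (97.0, 63.0), 90.0)
wrist [308 283  16  17  96] [315.5 288.6] ((314.58026123046875, 290.5291748046875), (14.096900939941406, 12.900800704956055), 19.983104705810547)
0.12 [360.87507561 250.6945827 ] [275.53888172 242.48689122] [319.36488414 173.36603598]
0.03 [327.11738962 231.69893904] [318.17133726 239.53659511] [318.74693236 311.01789765]
```

>>> play_rows(
  deltas=[
    [2,-45,0,0,0,0,75],
    [3,-45,0,0,0,0,75],
    [3,-45,0,0,0,0,75],
    [2.5,-38,0,0,0,0,75],
    [0,0,-40,0,0,0,75],
    [0,0,-35,0,0,0,75],
    [0,0,-17,0,0,0,75],
    [0,0,0,0,0,0,75],
  ],
)

```text
clock: 17.85
position: [0.6012, -0.1047, 0.0822]
tool_rot: [-1.845, 1.569, 2.928]
force: [-0.4, -0.1, 0.7]
grip_width: 0.0752
```

>>> play_rows(
  deltas=[
    [0,0,0,0,0,0,55],
    [0,0,0,0,0,0,40],
    [0,0,0,0,0,0,30],
    [0,0,0,0,0,0,30],
  ],
  grip_force=30,
)

```text
clock: 18.35
position: [0.6022, -0.1051, 0.0839]
tool_rot: [1.209, 1.569, -0.302]
force: [-1.7, 0.5, 7.3]
grip_width: 0.0358
```

Run:
```python
from h import *
import pickle
p,R,s=tool(); C=cam('wrist'); im=snap('wrist','w10.png'); pickle.dump((C,p),open('w10.pkl','wb'))
print(p,R.round(4).tolist(),s['force'],s['grip_width'])
g=cv2.cvtColor(im,cv2.COLOR_RGB2GRAY)
print(g[0:300:2,319].tolist())
h=cv2.cvtColor(im,cv2.COLOR_RGB2HSV); m=((h[...,0]>15)&(h[...,0]<32)&(h[...,1]>130)).astype(np.uint8)
N,l,st,ce=cv2.connectedComponentsWithStats(m)
for i in range(1,N):
    if st[i,4]>100: print(st[i],ce[i])
```

```text
[ 0.60216675 -0.10509382  0.0839068 ] [[0.0013, 0.9982, 0.0596], [-0.0004, 0.0596, -0.9982], [-1.0, 0.0013, 0.0005]] [-1.67589962  0.52531789  7.34706697] 0.03580013737111509
[55, 56, 56, 57, 56, 54, 56, 57, 55, 55, 57, 56, 57, 58, 57, 56, 57, 58, 57, 57, 61, 70, 91, 90, 92, 93, 94, 96, 94, 94, 96, 94, 96, 97, 97, 99, 96, 96, 95, 98, 98, 98, 97, 98, 96, 96, 97, 96, 98, 98, 98, 97, 97, 98, 99, 97, 99, 97, 97, 98, 98, 98, 96, 99, 97, 95, 98, 98, 98, 96, 96, 97, 98, 99, 98, 97, 96, 97, 98, 98, 97, 96, 98, 96, 99, 97, 98, 97, 97, 97, 90, 84, 84, 82, 88, 150, 199, 203, 199, 199, 200, 200, 201, 203, 202, 204, 202, 202, 199, 198, 197, 198, 197, 203, 202, 206, 207, 207, 208, 206, 207, 203, 204, 202, 203, 203, 204, 204, 204, 203, 202, 202, 201, 201, 200, 201, 200, 201, 199, 198, 198, 199, 197, 197, 197, 196, 196, 196, 197, 196]
[ 582  205   58  155 2256] [614.31338652 281.83289007]
[  0 221  44  20 345] [ 19.30144928 230.63768116]
[ 597  247   43  197 3505] [624.80627675 351.4253923 ]
[  73  257  133   50 2252] [142.41385435 285.15452931]
```

Run:
```python
from h import *
import pickle
C,p=pickle.load(open('w10.pkl','rb')); g=cv2.cvtColor(cv2.imread('pics/w10.png'),cv2.COLOR_BGR2GRAY).astype(int)
for v in (178,180,190): 
    for z in (.0955,.1145): print('cone',v,z,atz('wrist',319,v,z,C).round(4))
print(g[176:196,319].tolist())
c6=pickle.load(open('w6.pkl','rb')); g6=cv2.cvtColor(cv2.imread('pics/w6.png'),cv2.COLOR_BGR2GRAY).astype(int)
print(g6[203:222,315].tolist(), cv2.imread('pics/w6.png')[203:222,315].tolist())
for v in (210,212,214): print('tip',v,atz('wrist',315,v,.1144,c6).round(4))
c8=pickle.load(open('w8.pkl','rb')); g8=cv2.cvtColor(cv2.imread('pics/w8.png'),cv2.COLOR_BGR2GRAY).astype(int)
cw=pickle.load(open('w7.pkl','rb')); g7=cv2.cvtColor(cv2.imread('pics/w7.png'),cv2.COLOR_BGR2GRAY).astype(float)
# arbor radius against y in w7 (silhouette)
K,R,t=cw
for v in range(115,225,15):
    r=cv2.GaussianBlur(g7,(3,3),0)[v]; d=np.diff(r)
    f=(v-100)/130; l0=int(263+15*f); r0=int(374-14*f)
    L=l0-6+np.argmin(d[l0-6:l0+9]) ; Rr=r0-8+np.argmax(np.abs(d[r0-8:r0+8]))
    o,a=ray('wrist',L+.5,v,cw);_,b=ray('wrist',Rr+.5,v,cw)
    m=atz('wrist',(L+Rr)/2+.5,v,.105,cw)
    # fit cylinder: half-angle in plane perpendicular to axis
    ax=np.array([-.0575,.998,0]);pr=lambda q:(q-ax*(q@ax));a,b=pr(a),pr(b); ang=np.arccos(a@b/np.linalg.norm(a)/np.linalg.norm(b))/2
    D=np.linalg.norm(pr(m-o)); rad=D*np.sin(ang); print(v,L,Rr,m[1].round(4),(rad*1e3).round(2),'root y',(m[1]+(.019-rad)/.12).round(4))
```

```text
cone 178 0.0955 [ 0.5983 -0.0428  0.0955]
cone 178 0.1145 [ 0.598  -0.0398  0.1145]
cone 180 0.0955 [ 0.5984 -0.0436  0.0955]
cone 180 0.1145 [ 0.5981 -0.0405  0.1145]
cone 190 0.0955 [ 0.5986 -0.0472  0.0955]
cone 190 0.1145 [ 0.5982 -0.0435  0.1145]
[97, 96, 97, 95, 90, 88, 84, 82, 84, 83, 82, 82, 88, 108, 150, 185, 199, 201, 203, 199]
[183, 185, 184, 183, 183, 183, 184, 184, 184, 181, 177, 169, 162, 161, 164, 161, 160, 154, 135] [[166, 178, 200], [167, 180, 202], [166, 178, 201], [165, 177, 200], [166, 178, 200], [166, 177, 200], [166, 179, 202], [166, 179, 201], [167, 178, 201], [158, 176, 200], [138, 172, 203], [97, 165, 204], [64, 160, 202], [58, 159, 204], [60, 162, 206], [57, 160, 204], [58, 158, 203], [57, 151, 197], [49, 132, 175]]
tip 210 [0.5913 0.0618 0.1144]
tip 212 [0.5914 0.0612 0.1144]
tip 214 [0.5914 0.0605 0.1144]
115 260 374 0.134 18.24 root y 0.1404
130 262 372 0.1291 17.68 root y 0.1401
145 264 369 0.1242 16.98 root y 0.141
160 266 367 0.1193 16.45 root y 0.1405
175 268 365 0.1143 15.92 root y 0.1399
190 271 363 0.1092 15.24 root y 0.1406
205 273 360 0.1041 14.56 root y 0.1411
220 271 356 0.0988 14.39 root y 0.1372
```

>>> play_rows(
  deltas=[
    [-0.46,8,0,0,0,0,30],
    [-0.46,8,0,0,0,0,30],
    [-0.46,8,0,0,0,0,30],
    [-0.46,8,0,0,0,0,30],
    [-0.46,8,0,0,0,0,30],
    [-0.46,8,0,0,0,0,30],
    [-0.46,8,0,0,0,0,30],
    [0,0,0,0,0,0,30],
  ],
)

```text
clock: 19.4
position: [0.5987, -0.0482, 0.0839]
tool_rot: [1.64, 1.57, 0.13]
force: [-4.9, 2.5, 9.2]
grip_width: 0.0355
```

>>> play_rows(
  deltas=[
    [-0.23,4,0,0,0,0,30],
    [-0.23,4,0,0,0,0,30],
    [-0.23,4,0,0,0,0,30],
    [-0.17,3,0,0,0,0,30],
    [0,0,0,0,0,0,30],
  ],
)

```text
clock: 20.02
position: [0.5979, -0.034, 0.0839]
tool_rot: [1.072, 1.57, -0.439]
force: [-4.9, -0.4, 9.2]
grip_width: 0.0359
```

Run:
```python
from h import *
p,R,s=tool(); im=snap('wrist','w11.png'); print(p,R.round(4).tolist(),s['force'],s['moment'],s['grip_width'])
```

```text
[ 0.59787169 -0.03397987  0.08389185] [[0.001, 0.9982, 0.0597], [-0.0004, 0.0597, -0.9982], [-1.0, 0.0009, 0.0005]] [-4.9124073  -0.43045398  9.23966292] [ 0.05722948  0.78830438 -0.00445   ] 0.03591574017885152
```

>>> play_rows(
  deltas=[
    [-0.12,2,0,0,0,0,30],
    [-0.12,2,0,0,0,0,30],
    [-0.12,2,0,0,0,0,30],
    [-0.12,2,0,0,0,0,30],
    [0,0,0,0,0,0,30],
  ],
)

```text
clock: 20.7
position: [0.5974, -0.0262, 0.0839]
tool_rot: [0.908, 1.57, -0.603]
force: [-3.5, -1.3, 8.8]
grip_width: 0.0357
```

>>> play_rows(
  deltas=[
    [-0.12,2,0,0,0,0,30],
    [-0.12,2,0,0,0,0,30],
    [0,0,0,0,0,0,30],
  ],
)

```text
clock: 21.08
position: [0.5971, -0.0222, 0.0839]
tool_rot: [0.845, 1.57, -0.666]
force: [-4.1, -1.4, 9.4]
grip_width: 0.0357
```

>>> play_rows(
  deltas=[
    [-0.12,2,0,0,0,0,30],
    [-0.06,1,0,0,0,0,30],
    [0,0,0,0,0,0,30],
  ],
)

```text
clock: 21.45
position: [0.597, -0.0196, 0.0839]
tool_rot: [0.694, 1.569, -0.817]
force: [-4.0, -4.0, 10.1]
grip_width: 0.0356
```

>>> play_rows(
  deltas=[
    [-0.06,1,0,0,0,0,30],
    [-0.06,1,0,0,0,0,30],
    [0,0,0,0,0,0,30],
  ],
)

```text
clock: 21.82
position: [0.5969, -0.0179, 0.0839]
tool_rot: [0.566, 1.569, -0.946]
force: [-4.2, -4.2, 9.7]
grip_width: 0.0356
```

>>> play_rows(
  deltas=[
    [-0.06,1,0,0,0,0,30],
    [-0.06,1,0,0,0,0,30],
    [0,0,0,0,0,0,30],
  ],
)

```text
clock: 22.2
position: [0.5967, -0.0159, 0.0839]
tool_rot: [0.541, 1.569, -0.971]
force: [-4.0, -5.5, 9.7]
grip_width: 0.0353
```

Run:
```python
from h import *
import pickle
p,R,s=tool(); C=cam('wrist'); im=snap('wrist','w12.png'); pickle.dump(C,open('w12.pkl','wb')); print(p,s['force'],s['clock'])
print(im[0:240:2,318].tolist())
```

```text
[ 0.59673714 -0.01588127  0.08389417] [-4.0226004  -5.50262856  9.70075376] 22.2
[[207, 170, 60], [205, 156, 52], [203, 150, 46], [209, 171, 59], [208, 170, 57], [207, 171, 57], [208, 170, 55], [209, 172, 56], [210, 173, 59], [210, 174, 59], [208, 172, 54], [208, 172, 57], [210, 171, 58], [208, 172, 55], [210, 172, 56], [210, 172, 57], [209, 169, 56], [209, 171, 57], [209, 170, 55], [208, 170, 56], [211, 172, 57], [211, 172, 57], [209, 171, 54], [210, 171, 54], [211, 173, 58], [211, 171, 56], [211, 170, 56], [213, 172, 59], [211, 171, 55], [212, 171, 57], [212, 172, 59], [211, 169, 55], [212, 171, 58], [210, 169, 54], [212, 171, 57], [211, 170, 55], [211, 170, 55], [213, 169, 56], [211, 167, 54], [212, 170, 57], [212, 169, 55], [214, 170, 59], [214, 170, 61], [213, 169, 57], [213, 169, 56], [213, 169, 56], [212, 168, 56], [214, 169, 57], [213, 170, 58], [214, 170, 58], [213, 168, 56], [212, 167, 53], [214, 169, 56], [213, 168, 54], [215, 169, 57], [214, 169, 55], [215, 170, 57], [214, 168, 56], [214, 168, 53], [215, 169, 55], [214, 169, 54], [214, 168, 55], [214, 167, 55], [214, 167,
[... 201 characters left out ...]
6, 166, 56], [215, 167, 56], [214, 166, 55], [216, 166, 54], [215, 166, 56], [215, 166, 56], [215, 165, 53], [214, 164, 53], [215, 165, 55], [217, 165, 55], [215, 166, 54], [216, 166, 58], [216, 163, 54], [215, 163, 54], [216, 164, 54], [217, 166, 56], [214, 162, 52], [215, 162, 53], [216, 161, 53], [217, 161, 55], [216, 160, 55], [215, 159, 53], [216, 160, 53], [215, 157, 50], [216, 158, 56], [215, 157, 53], [216, 156, 52], [216, 156, 51], [215, 155, 50], [216, 155, 51], [215, 155, 53], [215, 155, 52], [215, 154, 54], [217, 156, 55], [215, 152, 51], [217, 154, 52], [216, 153, 52], [215, 155, 52], [216, 155, 55], [217, 156, 54], [215, 155, 54], [217, 156, 55], [214, 155, 53], [216, 155, 55]]
```

>>> play_rows(
  deltas=[
    [-0.06,1,0,0,0,0,30],
    [0,0,0,0,0,0,30],
  ],
)

```text
clock: 22.5
position: [0.5967, -0.0149, 0.0839]
tool_rot: [0.509, 1.569, -1.003]
force: [-3.7, -4.7, 9.1]
grip_width: 0.0357
```

>>> play_rows(
  deltas=[
    [-0.06,1,0,0,0,0,30],
    [0,0,0,0,0,0,30],
  ],
)

```text
clock: 22.75
position: [0.5966, -0.0139, 0.0839]
tool_rot: [0.505, 1.569, -1.007]
force: [-3.2, -4.3, 9.4]
grip_width: 0.036
```

>>> play_rows(
  deltas=[
    [-0.06,1,0,0,0,0,30],
    [0,0,0,0,0,0,30],
  ],
)

```text
clock: 23.0
position: [0.5966, -0.0129, 0.0839]
tool_rot: [0.538, 1.569, -0.973]
force: [-3.9, -5.2, 9.4]
grip_width: 0.0356
```

Run:
```python
from h import *
import pickle
p,R,s=tool(); print(p,s['force'],s['moment'],s['clock'])
im=snap('wrist','w13.png')
h=cv2.cvtColor(im,cv2.COLOR_RGB2HSV)
for u in (310,318,326): print(u,[v for v in range(0,470) if 14<h[v,u,0]<32 and h[v,u,1]>130][-3:])
```

```text
[ 0.5965786  -0.01288101  0.08388521] [-3.9398666  -5.2394057   9.39156106] [-0.79949927  0.70758709  0.14236773] 23.0
310 [250, 251, 252]
318 [250, 251, 252]
326 [250, 251, 252]
```

>>> play_rows(
  deltas=[
    [-0.04,0.6,0,0,0,0,30],
    [0,0,0,0,0,0,30],
  ],
)

```text
clock: 23.3
position: [0.5965, -0.0124, 0.0839]
tool_rot: [0.518, 1.569, -0.994]
force: [-2.9, -4.3, 9.1]
grip_width: 0.0357
```

>>> play_rows(
  deltas=[
    [-0.04,0.6,0,0,0,0,30],
    [0,0,0,0,0,0,30],
    [0,0,0,0,0,0,30],
  ],
)

```text
clock: 23.68
position: [0.5965, -0.0118, 0.0839]
tool_rot: [0.513, 1.569, -0.998]
force: [-3.3, -4.1, 9.3]
grip_width: 0.0357
```

>>> play_rows(
  deltas=[
    [0,0,0,0,0,0,50],
    [0,0,0,0,0,0,75],
    [0,0,40,0,0,0,80],
    [0,0,54,0,0,0,80],
    [-2.5,40,0,0,0,0,80],
    [-2.5,40,0,0,0,0,80],
    [0,0,0,0,0,0,80],
  ],
)

```text
clock: 24.55
position: [0.5908, 0.0728, 0.1772]
tool_rot: [2.815, 1.569, 1.309]
force: [0.2, -1.0, -0.3]
grip_width: 0.0801
```

Run:
```python
from h import *
import pickle
p,R,s=tool(); C=cam('wrist'); im=snap('wrist','w14.png'); pickle.dump(C,open('w14.pkl','wb')); print(p,R[:,1].round(4),s['force'],s['clock'])
cv2.imwrite('pics/w14c.png',cv2.resize(im[60:360,200:440,::-1],None,fx=2,fy=2,interpolation=cv2.INTER_CUBIC))
```

```text
[0.59082348 0.0728416  0.17718501] [9.979e-01 6.420e-02 5.000e-04] [ 0.19504253 -1.02830603 -0.28977678] 24.55
```

View pics/w14c.png

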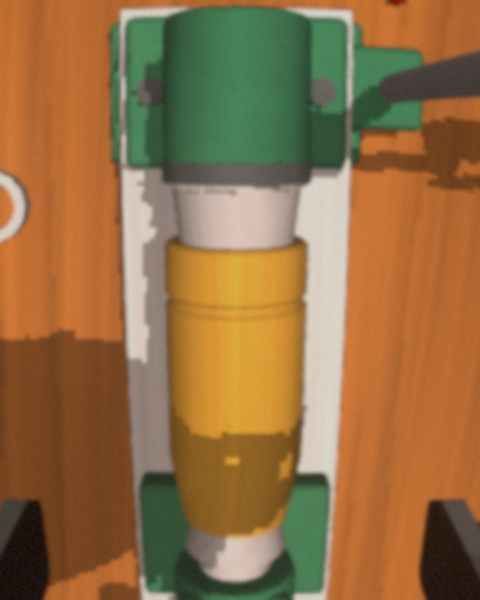

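Run:
```python
from h import *
import pickle
C=pickle.load(open('w14.pkl','rb')); im=cv2.imread('pics/w14.png'); h=cv2.cvtColor(im,cv2.COLOR_BGR2HSV)
print(h[176:196,318,1].tolist(), im[148:162,318].tolist())
print(h[322:336,318].tolist(),im[336:362,318].tolist())
for n,v,z in [('ring',153,.1274),('mouth',186,.1255),('mouth',184,.1255),('nose',327,.1215),('nose',329,.1215),('conebase',350,.122),('conebase',353,.122)]: print(n,v,atz('wrist',318,v,z,C).round(4))
```

```text
[39, 39, 39, 40, 40, 41, 40, 45, 69, 121, 172, 185, 185, 185, 184, 186, 184, 184, 182, 184] [[96, 100, 105], [94, 99, 104], [94, 98, 104], [100, 105, 109], [119, 127, 134], [154, 164, 173], [169, 182, 193], [169, 180, 196], [163, 174, 192], [171, 181, 203], [180, 191, 212], [184, 195, 217], [185, 195, 217], [184, 194, 217]]
[[18, 195, 141], [17, 189, 143], [17, 189, 143], [18, 196, 143], [18, 190, 160], [18, 170, 189], [17, 129, 208], [16, 79, 215], [15, 46, 216], [14, 33, 217], [13, 33, 215], [13, 33, 216], [11, 34, 216], [13, 33, 215]] [[185, 200, 217], [185, 197, 216], [185, 196, 215], [185, 197, 216], [184, 196, 217], [183, 194, 214], [183, 194, 216], [183, 194, 216], [183, 194, 216], [185, 196, 215], [183, 195, 213], [186, 198, 216], [184, 196, 214], [170, 183, 199], [136, 149, 157], [88, 101, 101], [52, 69, 58], [41, 61, 44], [42, 60, 43], [45, 64, 44], [47, 68, 45], [58, 84, 53], [72, 106, 64], [83, 123, 71], [87, 127, 74], [86, 128, 73]]
ring 153 [0.5864 0.1385 0.1274]
mouth 186 [0.5875 0.1209 0.1255]
mouth 184 [0.5874 0.1219 0.1255]
nose 327 [0.5933 0.0328 0.1215]
nose 329 [0.5934 0.0313 0.1215]
conebase 350 [0.5944 0.0155 0.122 ]
conebase 353 [0.5946 0.0131 0.122 ]
```

>>> play_rows(
  deltas=[
    [-9,-36,0,0,0,-0.4,60],
    [-9,-36,0,0,0,0,40],
    [-9,-36,0,0,0,0,40],
    [-8,-34,0,0,0,0,40],
    [0,0,-35,0,0,0,40],
    [0,0,-15,0,0,0,40],
    [0,0,0,0,0,0,40],
  ],
)

```text
clock: 25.48
position: [0.5558, -0.0727, 0.1261]
tool_rot: [-1.826, 1.569, 2.939]
force: [0.7, -0.4, 0.3]
grip_width: 0.0401
```

Run:
```python
from h import *
p,R,s=tool(); C=cam('wrist'); im=snap('wrist','w15.png'); print(p,R[:,1].round(4),s['force'],s['grip_width'])
g=cv2.GaussianBlur(cv2.cvtColor(im,cv2.COLOR_RGB2GRAY),(5,5),0)
print(proj('wrist',(.5565,-.069,.099),C))
# pads reference: same view in w2 had knob at (318.8,321)
u0,v0=proj('wrist',(.5565,-.069,.099),C).round().astype(int)
c=cv2.HoughCircles(g[v0-60:v0+60,u0-60:u0+60],cv2.HOUGH_GRADIENT,1,30,param1=60,param2=12,minRadius=14,maxRadius=30)
if c is not None:
    for x,y,r in c[0][:3]: print((x+u0-60,y+v0-60,r),g[int(y+v0-60),int(x+u0-60)],atz('wrist',x+u0-60,y+v0-60,.099,C).round(4))
for v in range(v0-40,v0+45,8): print(v,g[v,u0-48:u0+49:4].tolist())
```

```text
[ 0.55582045 -0.07270926  0.12614924] [ 0.9986  0.0529 -0.0017] [ 0.65484821 -0.35878276  0.31448556] 0.04006370741472393
[320.42053772 282.77414827]
(np.float64(322.5), np.float64(283.5), np.float32(20.2)) 48 [ 0.5576 -0.0693  0.099 ]
(np.float64(342.5), np.float64(251.5), np.float32(27.1)) 134 [ 0.5663 -0.0517  0.099 ]
(np.float64(288.5), np.float64(315.5), np.float32(27.2)) 84 [ 0.5409 -0.0889  0.099 ]
243 [110, 131, 116, 84, 83, 86, 86, 86, 85, 88, 91, 98, 206, 210, 207, 210, 209, 205, 180, 176, 116, 110, 109, 89, 84]
251 [84, 84, 82, 81, 82, 85, 86, 86, 85, 89, 90, 83, 131, 133, 132, 134, 133, 134, 133, 134, 134, 134, 134, 129, 102]
259 [84, 84, 81, 81, 82, 86, 86, 86, 85, 89, 91, 83, 130, 133, 133, 135, 178, 184, 133, 64, 68, 94, 118, 137, 150]
267 [83, 84, 81, 81, 82, 86, 86, 86, 84, 84, 55, 37, 37, 39, 52, 92, 103, 102, 117, 135, 148, 158, 164, 159, 129]
275 [83, 83, 81, 81, 82, 85, 85, 86, 59, 33, 35, 36, 38, 37, 37, 36, 41, 121, 135, 124, 143, 112, 83, 84, 105]
283 [83, 83, 80, 80, 82, 85, 85, 80, 35, 36, 38, 43, 48, 48, 42, 39, 37, 60, 124, 132, 115, 113, 162, 167, 140]
291 [82, 83, 80, 81, 82, 86, 89, 117, 65, 35, 39, 42, 43, 41, 39, 37, 36, 96, 132, 135, 135, 145, 209, 210, 161]
299 [81, 82, 79, 81, 82, 87, 126, 134, 134, 110, 42, 35, 35, 36, 40, 67, 120, 135, 132, 134, 134, 161, 211, 177, 120]
307 [70, 80, 79, 81, 82, 89, 128, 133, 135, 132, 91, 94, 199, 208, 209, 209, 207, 208, 199, 189, 209, 209, 209, 88, 41]
315 [108, 121, 84, 80, 84, 119, 135, 133, 132, 84, 68, 79, 198, 208, 209, 209, 207, 208, 209, 212, 211, 210, 205, 72, 39]
323 [65, 86, 80, 90, 124, 136, 135, 133, 137, 114, 103, 90, 198, 206, 209, 209, 207, 208, 208, 211, 211, 209, 194, 57, 39]
```

>>> play_rows(
  deltas=[
    [1,3.4,0,0,0,0.3,40],
    [0,0,-18,0,0,0,40],
    [0,0,-18,0,0,0,40],
    [8,0.5,3,0,0,0,40],
    [12,0.7,4,0,0,0,40],
    [12,0.7,4,0,0,0,40],
    [12,0.7,3,0,0,0,40],
    [12,0.7,0,0,0,0,40],
  ],
)

```text
clock: 26.52
position: [0.6144, -0.0661, 0.1053]
tool_rot: [1.5, 1.57, -0.013]
force: [-2.7, -0.1, 0.4]
grip_width: 0.0402
```

>>> play_rows(
  deltas=[
    [12,0.7,-2,0,0,0,40],
    [12,0.7,-3,0,0,0,40],
    [8,0.5,-3,0,0,0,40],
    [3,0.2,-1,0,0,0,40],
    [0,0,0,0,0,0,40],
  ],
)

```text
clock: 27.15
position: [0.6482, -0.064, 0.0954]
tool_rot: [-2.408, 1.571, 2.362]
force: [-1.7, -0.3, -1.1]
grip_width: 0.0399
```

>>> play_rows(
  deltas=[
    [2,0.1,0,0,0,0,40],
    [2,0.1,0,0,0,0,40],
    [0,0,0,0,0,0,40],
  ],
)

```text
clock: 27.52
position: [0.6508, -0.0639, 0.095]
tool_rot: [-1.569, 1.568, -3.082]
force: [-7.0, -0.3, -6.6]
grip_width: 0.0404
```

>>> play_rows(
  deltas=[
    [2,0.1,0,0,0,0,40],
    [2,0.1,0,0,0,0,40],
    [0,0,0,0,0,0,40],
  ],
)

```text
clock: 27.9
position: [0.653, -0.064, 0.0945]
tool_rot: [-1.522, 1.564, -3.035]
force: [-19.3, -0.3, -1.3]
grip_width: 0.0401
```

>>> play_rows(
  deltas=[
    [2,0.1,0,0,0,0,40],
    [0,0,0,0,0,0,40],
  ],
)

```text
clock: 28.15
position: [0.6536, -0.0639, 0.0942]
tool_rot: [-1.522, 1.561, -3.035]
force: [-28.6, -0.0, 4.2]
grip_width: 0.0402
```

>>> play_rows(
  deltas=[
    [-9,-0.5,0,0,0,0,40],
    [0,0,35,0,0,0,40],
    [0,0,55,0,0,0,40],
    [-20,45,0,0,0,0,60],
    [-20,45,0,0,0,0,60],
    [-12,45,0,0,0,0,60],
    [0,0,0,0,0,0,60],
  ],
)

```text
clock: 29.02
position: [0.5968, 0.0752, 0.1868]
tool_rot: [2.254, 1.568, 0.747]
force: [0.5, -0.8, 0.6]
grip_width: 0.0599
```

Run:
```python
from h import *
import pickle
p,R,s=tool(); C=cam('wrist'); im=snap('wrist','w16.png'); print(p,R[:,1].round(4),s['force'],s['clock'])
h=cv2.cvtColor(im,cv2.COLOR_RGB2HSV)
u=int(proj('wrist',(.59,.08,.126),C)[0]); 
ys=[v for v in range(0,480) if 14<h[v,u,0]<32 and h[v,u,1]>130]; print(u,ys[0],ys[-1])
g=im[...].mean(2); print(g[110:200,u].round().astype(int).tolist())
print('mouth',atz('wrist',u,ys[0],.1255,C),'nose',atz('wrist',u,ys[-1]+1,.1215,C))
S=vision.grab_frame('scene'); T=vision.grab_frame('top')
for nm,I in(('scene',S),('top',T)):
  for lab,q in (('lock',(.642,-.0645,.099)),('free',(.5575,-.0693,.099))):
    x,y=proj(nm,q).round().astype(int); print(nm,lab,x,y,I[y-5:y+6,x-5:x+6].mean(2).min().round(), I[y-1:y+2,x-1:x+2].mean().round())
# change elsewhere
T0=cv2.imread('pics/top0.png')[:,:,::-1]; d=np.abs(T.astype(int)-T0).max(2)>50
N,l,st,ce=cv2.connectedComponentsWithStats(d.astype(np.uint8)); print([x.tolist() for x in st[1:] if x[4]>15])
```

```text
[0.59677826 0.07517097 0.18679768] [0.998  0.0633 0.0021] [ 0.52097398 -0.82215729  0.59209363] 29.025
307 186 322
[99, 101, 101, 101, 101, 100, 100, 101, 99, 97, 99, 98, 99, 99, 100, 100, 100, 99, 98, 101, 101, 100, 97, 100, 102, 100, 98, 100, 99, 100, 98, 99, 100, 97, 95, 97, 99, 100, 101, 101, 102, 102, 103, 107, 128, 167, 192, 199, 198, 200, 202, 202, 203, 201, 202, 202, 203, 202, 202, 202, 203, 203, 202, 202, 203, 202, 203, 203, 204, 204, 204, 204, 203, 202, 190, 161, 139, 139, 149, 154, 156, 153, 154, 153, 155, 154, 152, 156, 154, 154]
mouth [0.58769739 0.12113497 0.1255    ] nose [0.59243264 0.03179292 0.1215    ]
scene lock 282 226 24.0 38.0
scene free 303 201 110.0 137.0
top lock 362 217 27.0 34.0
top free 365 257 63.0 79.0
[[240, 152, 97, 59, 1127], [313, 174, 10, 12, 45], [266, 181, 44, 30, 461], [258, 199, 13, 29, 161], [265, 199, 93, 49, 1857], [358, 215, 9, 9, 61], [365, 214, 34, 24, 422], [261, 222, 3, 7, 16], [252, 225, 8, 11, 34], [355, 224, 9, 14, 77], [264, 231, 5, 5, 18], [369, 243, 32, 17, 305], [281, 248, 77, 20, 805], [286, 264, 220, 216, 15756], [169, 299, 29, 27, 367], [197, 300, 17, 27, 174], [181, 330, 8, 7, 29], [596, 443, 44, 37, 1196], [331, 457, 35, 23, 590]]
```

```bash
python3 -c "
from workcell import workorder; print(workorder.job_done())"
```

```text
the job is handed in; nothing more can be done
None
```

The long sleeve is on the bench centres, the tailstock lever is locked, and the job was handed in at about 29 s. I freed the lever to its stop, drew the tailstock back about 29 mm, and nested the sleeve on the arbor wide end first. I then slid the cone into its nose and pushed the lever to its locked stop.

**Lever:** the last scene and top images both show the knob in its locked place. The push ended against the stop at about 29 N.

**Sleeve:** its mouth is about 19 mm from the arbor's root, or 2.5 mm short of tight. It did not move while the lever was being locked.

**Forces on the tapers:** there was no contact while I nested the sleeve on the arbor. The force along the slide stayed at about 5 N while the cone went in, little more than the tailstock's own friction, so neither taper was forced.

**End play:** it comes out at about 3.2 mm from the gripper's travel and the cone position seen by the wrist camera. My image readings disagreed by 1 to 3 mm:
- The gap read at the visible headstock ring put the arbor's root about 2–3 mm nearer. I went by the arbor's tip and its fitted radius, which agreed with each other.
- Adding up the gaps at mouth and nose gave up to 3.8 mm.
- I did not feel for the tight position, to avoid jamming, so take the end play as 3.2 mm give or take about 1.2 mm.

**Other objects:** I worked clear of the short sleeve and the loose tools. A last image comparison showed changes only around the bench, the empty V-block, and large patches I took to be the arm and its shadow. I did not check each object separately.

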